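Load the wax lamp's cell

TASK

Load the fresh green-and-copper cell into the blue inspection lamp: first pull the lamp's red cut-out knob up until it clicks out, and leave it out. The cell sits too deep in its rack to be held by its sides, so lift it by its two ends, lay it in the V-block and let go, then take it again round its middle, press its flat end against the lamp's coil spring, roll the nub end down under the yellow lip onto the contact, and let go. Last push the red knob fully back in; keep the cell off the bare table, and leave the spent cells and everything else where they are.

Things in the scene. Friction and masses are not known exactly. Their poses are not given: they have to be found in the camera images.
- cell: Fresh battery cell, about 65 g, green with a copper band near the nub: 26 mm in diameter, 50 mm long overall, being a 46.5 mm body and an 8 mm wide, 3.5 mm long nub. Origin on the axis, midway of the 50 mm; x is the cell's axis and points to the nub; it may roll, so y and z mean nothing. It starts in one of the rack's slots, axis 23 mm above the table, each end 2 to 6 mm past the rack.
- cell_nub (a point): Tip of the fresh cell's nub, on its axis, 25 mm from the cell's origin.
- spent1: Grey spent cell with a black band, same size and axes as the fresh one, in another slot of the rack. Leave it there.
- spent2: Second grey spent cell, same as spent1. Leave it there.
- rack: Pale wooden block fixed to the table, 42 (x) by 131 (y) by 32 mm high, with three open-ended slots along x at y = -40, 0, 40 mm. Slots are 29 mm wide, floor 10 mm above the table, walls 11 mm thick and 32 mm high, so only the top 4 mm and the ends of a cell stick out: lift it straight up by its ends. Origin: centre of the underside.
- vblock: Fixed V-block: steel base 60 x 60 x 8 mm with an 18 mm wide, 34 mm long shallow wooden V (faces at 25 degrees) along its x axis. A cell in it lies along that x axis, either way round, axis 38 mm above the table; its sides stick out 4 mm past the V on each side and its ends 8 mm. Origin: centre of the underside.
- vee (a point): Where the centre of a cell resting in the V-block lies, 38 mm above the table.
- lamp: Blue inspection lamp fixed to the table, box 130 (x) by 190 mm (y), flat deck 45 mm above the table; aluminium reflector on the +x side reaching 120 mm from the origin and 83 mm high. Origin: centre of the underside. On the deck the open battery bay runs along y at x = 18 mm, spring at -y, lip at +y; the red knob stands at x = -48, y = 30 mm.
- bay (a point): Centre of the loaded cell, at (18, 0, 65) mm in the lamp's frame, axes as the lamp's: y runs from spring to lip and the loaded cell's nub points along +y. An 18 mm wide V cradle from y = -13 to 13 mm carries the cell, its underside 7 mm above the deck, with free deck on both sides for the fingers.
- lip_contact (a point): Copper contact in the inner face of the end wall, 25 mm along y from bay, same height: the loaded nub's tip rests here. The wall is 36 mm wide, 12 mm thick, and reaches 9.5 mm above this point. The yellow lip, 30 mm wide, sticks 3 mm out of it towards the spring, 6 to 9.5 mm above this point: it overhangs the nub but clears the cell's body.
- spring (a joint): Travel of the copper plate (22 mm wide, from 10 mm below to 14 mm above the bay's axis) before the coil spring, m: 0 free, 0.004 with the cell loaded, 0.016 at the stop; 0.6 N per mm. The nub passes the lip at 0.0075 or more with the cell level, 2 to 3 mm more with it tilted 15 degrees. The black spring block behind reaches 16 mm above the bay's axis.
- spring_plate (a point): Centre of the spring plate's face at the height of the bay's axis, 21 mm along -y from bay when free; the face looks to the lip.
- knob (a joint): Travel of the red cut-out knob, straight up, m: 0 fully in, 0.012 clicked out. It snaps to either end from its middle, with about 2.5 N needed to pull it out or push it in.
- knob_head (a point): Middle of the red knob's head, a disc 24 mm in diameter and 16 mm high on a 10 mm stem; the head's middle is 24 mm above the lamp's deck when in (69 mm above the table) and 36 mm when out. Pinch the head from above.
- basket: Red wax basket of fruit, 116 mm wide and 87 mm high, bystander. Origin: centre of the underside.
- tooljar: White ceramic jar 76 mm wide with modelling tools standing up to about 215 mm high, bystander. Origin: centre of the underside.
- bottle: Amber bottle 60 mm wide and 150 mm high, bystander. Origin: centre of the underside.
- pear: White plaster pear 68 mm wide and 84 mm high, bystander. Origin: centre of the underside.
- cover: The lamp's loose blue battery cover, 50 x 110 x 10 mm, lying on the table, bystander. Origin: centre of the underside.
- mallet: Wooden mallet about 240 mm long, lying on the table, bystander. Origin on its underside.
Not all that is in view belongs to the job. Of the things like the vblock, leave any that is turquoise; of the rest the larger one is meant. What is shaped like the cell but pink or purple is not meant.

How it is judged:
By the outcome, as a careful person would: the job done as asked, in the order asked, and still so for the second after the job is handed in, with the robot touching nothing.
It also fails if it takes over 72 s, if anything falls off the work surface, if the arm or the gripper's body presses on something with over 40 N, if the wrist force passes 120 N, or if a joint passes its speed limit or range.

ROBOT

A 7-joint arm with a two-finger parallel gripper is mounted at the origin on the work surface. World frame = base frame: x ahead of the robot, y to its left, z up, the work surface at z = 0. Lengths are in m, angles in rad, forces in N, time in s.
With the tool pointing down it reaches from about 0.425 to 0.925 m from the base axis. Payload 6.8 kg.
Tool frame: the origin (TCP) lies midway between the tips of the shut fingers; the grasp point (between the pads) lies 19 mm behind it (robot.tcp_to_grasp is the distance from the TCP to the grasp point, in m); z points along the fingers, y is the line along which they close (so a half turn about z gives the same grasp; the last joint's range is limited). The gripper opens to 85 mm and grips with 20 to 120 N. Pads are 22 mm wide; open, the fingers measure 114 mm over their backs; the gripper's body (76 mm by 85 mm) begins 54 mm behind the grasp point. The pads swing forward as they close: fully open they stand 13 mm farther back than shut.
Start: joints at [1.195, 0.477, 0.022, 1.555, -0.011, 1.109, -0.083], TCP at [0.179, -0.651, 0.231] pointing down, gripper open.
Joint ranges: [-2.96, 2.96], [-0.34, 2.1], [-1.41, 1.46], [0.24, 2.44], [-1.37, 4.51], [0.17, 1.92], [-2.96, 2.96]. Speed limits (rad/s): [2.39, 2.39, 3.14, 3.14, 3.14, 3.14, 3.14].

INTERFACE

Orientations are given as a unit quaternion [w, x, y, z].
In Python, from rig import robot gives the robot as it stands.
- The arm moves only by the tool step_arm, never from a script. Its argument "increments" is text: rows parted by semicolons, each of 7 numbers parted by spaces: the finger opening in cm, from 0 to 8.54, then the shift along the tool's x, y, z in cm, then the turn, a rotation vector about the tool's x, y, z in rad. In form: grip dx dy dz wx wy wz; .... A call has 1 to 12 rows; each row is the pose to reach, as a shift and turn from the pose commanded when the call began, along the tool's axes at that moment; what a row does not reach only later rows make up. A row lasts 1/10 s, in which the tool goes at most 50 mm and 8.59 degrees, less where a joint would pass 70% of its speed; a pose out of reach is approached as far as the arm can. A call with a gripper value outside its range is refused whole. The fingers move at their own pace and stop on an object; the grip force is fixed at half the most. Time passes only in rows, so rows that repeat a pose let the fingers close. It gives the time, the measured TCP pose, the force, the opening and the grip force at its end, in the units of the state.
- robot.get_obs(): the state, without advancing time (a new reading comes with each control period).
- robot.get_image(name): name is "scene" or "side" or "wrist"; returns a dict with "img" (420x560x3 uint8, blue, green, red), "mtx" (3x3 intrinsics, pixels), "dist_coeffs" ([k1, k2, p1, p2, k3] as OpenCV has them; the pictures are not rectified), "xyz" and "rotation" of the camera in the world; the wrist camera has in their place "T_tool_cam" (4x4, takes a point from camera to tool coordinates, whose origin is the TCP and whose axes are the flange's). Camera axes: x right, y up, looking along -z (the intrinsics and any distortion apply to the point x, -y, -z); pixel columns grow to the right and rows downward; lengths in m; the calibration is good to about 2 mm. A picture is of the moment at which its call begins: read the wrist's pose just before it. There is no depth.
- robot.sign_off(): hands the job in; it is judged then, once.
The state is a dict: "clock": time; "joint_positions": joint angles; "qvel": joint speeds; "tau": joint torques, N m; "ee_pos": TCP position; "tcp_rot": TCP orientation; "force": force on the tool from outside, world axes, zero at the start; "wrist_torque": the same for the moment, N m; "opening": finger opening in m; "gripper_force": force on a finger pad.
Only numpy, scipy, OpenCV 4.12 (cv2) and the standard library are available. Lean on these libraries where they do the work, as an engineer would, in place of code of your own. Each camera call takes 0.05 s, during which the arm holds its last target. There are 200 camera calls.

## Working session

There is one attempt and no reset: what is moved stays moved. The work goes in short steps, Python scripts to look and compute and a tool call to move; the robot and the scene stay as the last step left them, time stands still between calls to the robot, and variables do not carry over. Pictures are saved under pics/ and viewed, at most 10 in all, crops included, and the job is handed in when it is done.

Besides the shell and the picture viewer there is one more tool, called after ">>>" by a JSON object that holds its "name" and its "arguments". step_arm: Moves the arm, as the interface text tells. Its arguments: {"type":"object","properties":{"increments":{"type":"string"}},"required":["increments"]}

```bash
mkdir -p pics; ls; python3 - <<'E'
from rig import robot
import cv2, numpy as np
o=robot.get_obs(); print(o)
for n in ["scene","side"]:
    d=robot.get_image(n); cv2.imwrite(f"pics/{n}0.png",d["img"]); print(n,d["mtx"].tolist(),d["dist_coeffs"],d["xyz"],np.array(d["rotation"]).tolist())
d=robot.get_image("wrist"); cv2.imwrite("pics/wrist0.png",d["img"]); print(d["mtx"].tolist(),d["dist_coeffs"],d["T_tool_cam"])
a=cv2.imread("pics/scene0.png");
E
```

```text
pics
{'clock': 0.0, 'joint_positions': array([ 1.1948875 ,  0.47777925,  0.02235518,  1.55648462, -0.0115044 ,
        1.10928888, -0.08308216]), 'qvel': array([ 1.29426597e-03, -2.10980809e-03, -3.98712771e-05,  4.90762014e-05,
       -1.69877322e-04, -5.10522721e-04, -6.72434662e-04]), 'tau': array([ 5.58980501e-04, -5.96448755e+01,  1.60841726e+00, -2.81204009e+01,
        1.25589242e-02,  9.09518480e-03, -6.47692545e-06]), 'ee_pos': array([ 0.17843384, -0.65036084,  0.23032599]), 'tcp_rot': array([-8.95751268e-04,  9.91046213e-01,  1.33516159e-01, -1.90847984e-04]), 'force': array([0.20557419, 0.66985988, 0.34850111]), 'wrist_torque': array([-0.02065882,  0.01506734,  0.02747369]), 'gripper_force': 0.0, 'opening': 0.08565643474708025}
scene [[398.60999856477184, 0.0, 278.64720104653213], [0.0, 398.60999856477184, 210.037190733556], [0.0, 0.0, 1.0]] [-0.02976739  0.          0.          0.          0.        ] [ 1.2686709  -0.55161878  0.77274928] [0.7988102704655694, 0.40575521698226996, 0.1902928705447128, 0.40131468838088674]
side [[487.60401740560036, 0.0, 287.4890083707945], [0.0, 487.60401740560036, 202.77295859195576], [0.0, 0.0, 1.0]] [-0.17655234  0.          0.          0.          0.        ] [0.23594621 1.18019318 0.91280772] [-0.12145323700085801, -0.0614523542131387, 0.4533814793815753, 0.8808620513664159]
[[371.6854530319871, 0.0, 278.9502894831249], [0.0, 371.6854530319871, 208.8135648625685], [0.0, 0.0, 1.0]] [-0.07909715  0.          0.          0.          0.        ] [[-4.09044364e-04  9.46284593e-01  3.23334658e-01  8.24110857e-02]
 [ 9.99998209e-01 -2.10341005e-04  1.88067091e-03  5.48368104e-05]
 [ 1.84766044e-03  3.23334848e-01 -9.46282813e-01 -1.42854844e-01]
 [ 0.00000000e+00  0.00000000e+00  0.00000000e+00  1.00000000e+00]]
```

View pics/scene0.png

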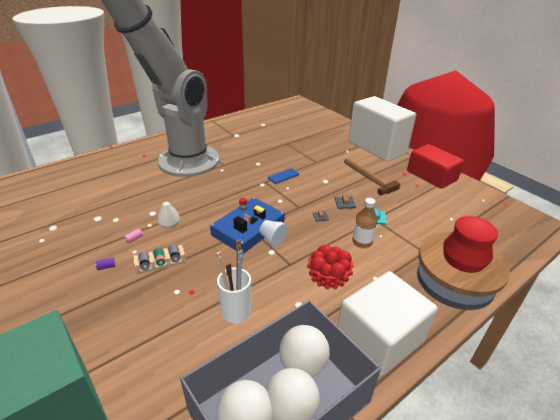

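View pics/side0.png

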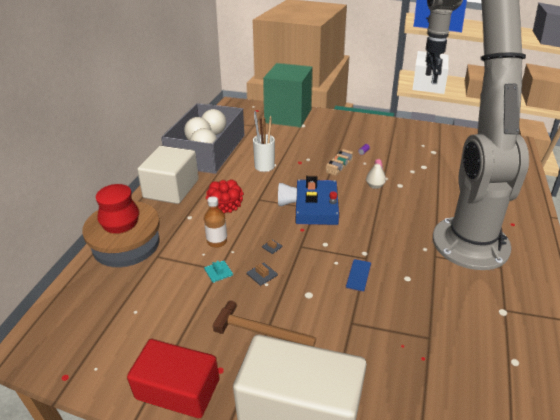

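Scene view: the rack is at (160,258) with the green cell in the middle slot, between two grey ones. The pink (133,236) and purple (106,264) cells are decoys. The lamp is at (248,224) with its red knob at (243,202). There are three V-blocks: dark large (345,201), dark small (321,215) and turquoise (378,215). The large dark one fits. I'll confirm both choices in one enlarged crop.

```bash
cat > h.py <<'E'
import cv2, numpy as np, json
from scipy.spatial.transform import Rotation as R
from rig import robot
def rot(q): return R.from_quat([q[1],q[2],q[3],q[0]])
def grab(n,save=None):
    o=robot.get_obs(); d=robot.get_image(n)
    if n=="wrist":
        T=np.eye(4); T[:3,:3]=rot(o["tcp_rot"]).as_matrix(); T[:3,3]=o["ee_pos"]; T=T@np.array(d["T_tool_cam"])
    else:
        T=np.eye(4); T[:3,:3]=rot(d["rotation"]).as_matrix(); T[:3,3]=d["xyz"]
    c=dict(K=np.array(d["mtx"]),D=np.array(d["dist_coeffs"]),T=T,img=d["img"])
    if save: cv2.imwrite(f"pics/{save}.png",d["img"]); np.savez(f"{save}.npz",**c)
    return c
def load(s): return np.load(f"{s}.npz")
def ray(c,p):
    u=cv2.undistortPoints(np.array([[p]],float),c["K"],c["D"])[0,0]
    return c["T"][:3,3], c["T"][:3,:3]@np.array([u[0],-u[1],-1])
def onz(c,p,z):
    o,d=ray(c,p); return o+d*(z-o[2])/d[2]
def proj(c,P):
    q=(np.atleast_2d(P)-c["T"][:3,3])@c["T"][:3,:3]*[1,-1,-1]
    return cv2.projectPoints(q,np.zeros(3),np.zeros(3),c["K"],c["D"])[0][:,0]
def tri(c1,p1,c2,p2):
    A=[];b=[]
    for c,p in((c1,p1),(c2,p2)):
        o,d=ray(c,p); d=d/np.linalg.norm(d); M=np.eye(3)-np.outer(d,d); A.append(M); b.append(M@o)
    return np.linalg.lstsq(np.vstack(A),np.hstack(b),rcond=None)[0]
E
python3 - <<'E'
from h import *
a=grab("scene","s0"); b=grab("side","d0")
def cr(c,x,y,w,h,f): return cv2.resize(c["img"][y:y+h,x:x+w],(w*f,h*f),interpolation=cv2.INTER_CUBIC)
t=np.hstack([cr(a,95,220,100,60,4),cr(a,300,180,100,60,4)])
m=np.hstack([cr(a,200,185,100,75,4),cr(b,270,170,100,75,4)])
cv2.imwrite("pics/crop1.png",np.vstack([t,m]))
for n,p,z in[("rack",(160,258),.02),("vb",(345,203),.01),("lampknob",(243,202),.07),("pear",(168,212),.04),("jar",(235,295),.05),("basket",(330,266),.04),("bottle",(366,225),.07)]:
    print(n,onz(a,p,z).round(3))
E
```

```text
rack [ 0.462 -0.32   0.02 ]
vb [0.563 0.282 0.01 ]
lampknob [ 0.434 -0.033  0.07 ]
pear [ 0.31  -0.223  0.04 ]
jar [ 0.714 -0.239  0.05 ]
basket [0.769 0.017 0.04 ]
bottle [0.729 0.189 0.07 ]
```

View pics/crop1.png

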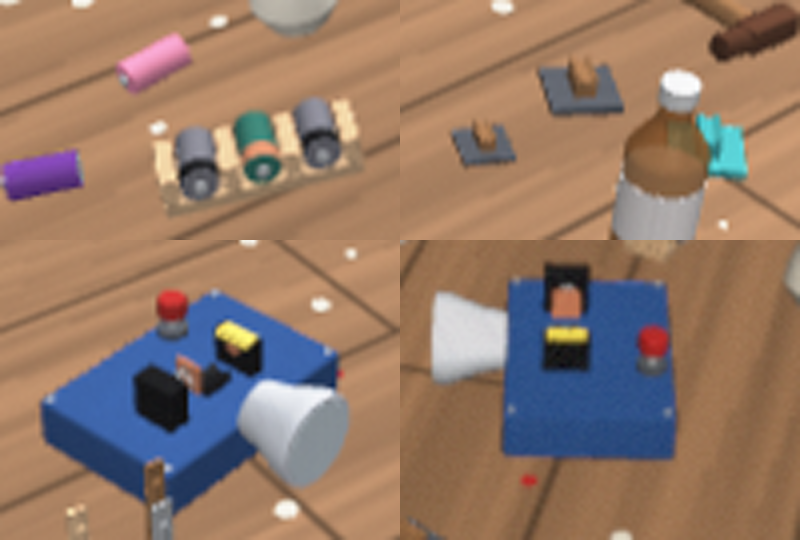

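The crop confirms the choices. The fresh cell is green with a copper band, in the middle slot at scene (160,256), nub towards the scene camera. The larger dark V-block is at (345,201). The deck corners give the lamp's yaw.

```bash
cat >> h.py <<'E'
def plan(pos,yaw,tilt=0,o=None):
    """tool pointing down with tool x at world yaw; tilt=rotation about tool y. prints increments in cm/rad"""
    o=o or robot.get_obs(); R0=rot(o["tcp_rot"])
    Rt=R.from_euler("z",yaw)*R.from_euler("x",np.pi)*R.from_euler("y",tilt)
    d=R0.inv().apply(np.array(pos)-o["ee_pos"])*100; w=(R0.inv()*Rt).as_rotvec()
    print("inc",d.round(2),w.round(3),"dist",np.linalg.norm(d).round(1),"deg",np.degrees(np.linalg.norm(w)).round(1))
E
python3 - <<'E'
from h import *
a=load("s0"); b=load("d0")
s=[onz(a,p,.045)[:2] for p in[(211,225.8),(253.3,198),(284.5,213.8)]]
d=[onz(b,p,.045)[:2] for p in[(297.5,180),(336.3,180.5),(338.8,213.8),(296.3,213.8)]]
for l in(s,d):
    print(np.round(l,3).tolist()); 
    for i in range(len(l)-1): v=l[i+1]-l[i]; print(np.linalg.norm(v).round(3),np.degrees(np.arctan2(v[1],v[0])).round(1))
print("center",np.mean(d,0), (s[0]+s[2])/2)
# rack, vblock
r=[onz(a,p,.032)[:2] for p in [(95+155/4,220+140/4),(95+350/4,220+100/4),(95+362/4,220+137/4)]]
print("rack",np.round(r,3).tolist())
v=[onz(a,p,.008)[:2] for p in [(300+137/4,180+67/4),(300+210/4,180+62/4),(300+222/4,180+108/4),(300+152/4,180+113/4)]]
print("vb",np.round(v,3).tolist(),np.mean(v,0))
E
```

```text
[[0.45, -0.154], [0.405, 0.024], [0.528, 0.054]]
0.183 104.0
0.127 13.6
[[0.565, -0.122], [0.442, -0.154], [0.4, 0.023], [0.522, 0.057]]
0.127 -165.4
0.182 103.3
0.126 15.7
center [ 0.48208003 -0.04916252] [ 0.4888193  -0.04981499]
rack [[0.423, -0.376], [0.463, -0.252], [0.501, -0.262]]
vb [[0.514, 0.28], [0.544, 0.336], [0.597, 0.296], [0.568, 0.244]] [0.55578514 0.2890354 ]
```

```bash
python3 -c "
from h import *
plan([.43,-.32,.20],np.radians(14.5))"
```

```text
inc [ 33.   -25.24   3.1 ] [-0.001  0.     0.015] dist 41.7 deg 0.8
```

>>> {"name": "step_arm", "arguments": {"increments": "8.5 33 -25.2 3 0 0 0.015;8.5 33 -25.2 3 0 0 0.015;8.5 33 -25.2 3 0 0 0.015;8.5 33 -25.2 3 0 0 0.015;8.5 33 -25.2 3 0 0 0.015;8.5 33 -25.2 3 0 0 0.015;8.5 33 -25.2 3 0 0 0.015;8.5 33 -25.2 3 0 0 0.015;8.5 33 -25.2 3 0 0 0.015;8.5 33 -25.2 3 0 0 0.015;8.5 33 -25.2 3 0 0 0.015;8.5 33 -25.2 3 0 0 0.015"}}

```text
clock: 1.45
ee_pos: [0.4291, -0.3222, 0.2013]
tcp_rot: [0.0, 0.992, 0.125, -0.0]
force: [0.4, -0.5, -0.2]
opening: 0.0849
gripper_force: 0.0
```

```bash
python3 -c "
from h import *
grab('wrist','w1')
plan([.45,-.045,.20],np.radians(14.5))"
```

```text
inc [  8.88 -26.34   0.12] [ 0.     0.    -0.003] dist 27.8 deg 0.2
```

>>> {"name": "step_arm", "arguments": {"increments": "8.5 8.9 -26.3 0 0 0 0;8.5 8.9 -26.3 0 0 0 0;8.5 8.9 -26.3 0 0 0 0;8.5 8.9 -26.3 0 0 0 0;8.5 8.9 -26.3 0 0 0 0;8.5 8.9 -26.3 0 0 0 0;8.5 8.9 -26.3 0 0 0 0;8.5 8.9 -26.3 0 0 0 0;8.5 8.9 -26.3 0 0 0 0"}}

```text
clock: 2.4
ee_pos: [0.4504, -0.0457, 0.2012]
tcp_rot: [0.0, 0.992, 0.124, -0.0]
force: [0.1, -0.0, 0.5]
opening: 0.0852
gripper_force: 0.0
```

```bash
python3 -c "
from h import *
c=grab('wrist','w2'); w=load('w1')
cv2.imwrite('pics/pair.png',np.vstack([w['img'],c['img']])[:, :][:840])
a=w['img'][60:360,80:480];b=c['img'][0:420,0:560]
cv2.imwrite('pics/w12.png',np.hstack([cv2.resize(w['img'],(400,300)),cv2.resize(b,(400,300))]))
plan([.43,-.032,.12],np.radians(14.3))"
```

```text
inc [-1.64 -1.84  8.12] [ 0.  0. -0.] dist 8.5 deg 0.0
```

View pics/w12.png

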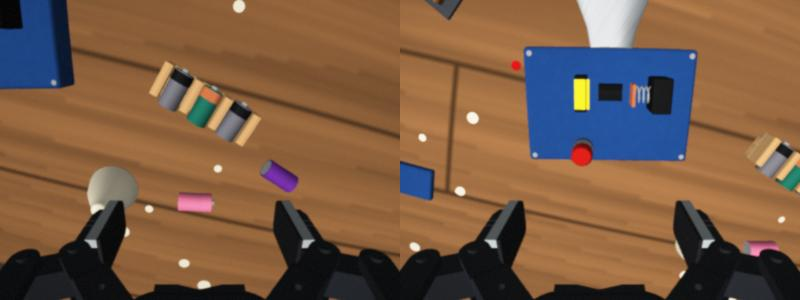

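Left (wrist, scale 1/1.4): the rack is at (205,103) with the green cell in the middle slot, copper nub end at the upper right. Right: the lamp deck has corners at about (527,48), (695,52), (685,160) and (532,159), yellow lip (582,94), spring (645,95) and knob (582,153).

```bash
python3 - <<'E'
from h import *
c=load("w2"); im=c["img"]; hsv=cv2.cvtColor(im,cv2.COLOR_BGR2HSV)
m=cv2.inRange(hsv,(105,120,50),(125,255,255)); m[:, :150]=0
m=cv2.morphologyEx(m,cv2.MORPH_CLOSE,np.ones((9,9)))
k=max(cv2.findContours(m,0,2)[0],key=cv2.contourArea); h=cv2.convexHull(k)
for e in(8,12,16,20):
    q=cv2.approxPolyDP(h,e,True)[:,0]
    if len(q)==4: break
print(q.tolist())
P=np.array([onz(c,p,.045)[:2] for p in q.astype(float)])
print(P.round(4).tolist())
for i in range(4): v=P[(i+1)%4]-P[i]; print(np.linalg.norm(v).round(4),np.degrees(np.arctan2(v[1],v[0])).round(2)%90)
C=P.mean(0); print("C",C)
r=cv2.inRange(hsv,(0,150,80),(8,255,255))|cv2.inRange(hsv,(172,150,80),(180,255,255))
y=cv2.inRange(hsv,(25,150,100),(35,255,255)); 
o=cv2.inRange(hsv,(8,120,100),(18,255,255))
for n,mm,z in(("red",r,.073),("yel",y,.0745)):
    kk=max(cv2.findContours(mm,0,2)[0],key=cv2.contourArea); M=cv2.boundingRect(kk); mu=cv2.moments(kk); p=(mu['m10']/mu['m00'],mu['m01']/mu['m00'])
    print(n,M,onz(c,p,z).round(4))
for yw in(14,14.5,15):
    Rz=R.from_euler("z",yw,degrees=True).as_matrix()[:2,:2]
    print(yw,"knob",(C+Rz@[-.048,.03]).round(4),"bay",(C+Rz@[.018,0]).round(4),"lip mid",(C+Rz@[.018,.0235+.0005]).round(4))
E
```

```text
[[175, 67], [414, 72], [397, 222], [185, 220]]
[[0.5225, 0.0551], [0.5647, -0.1235], [0.4447, -0.1524], [0.4011, 0.0259]]
0.1835 13.269999999999996
0.1235 13.550000000000011
0.1836 13.709999999999994
0.1249 13.51
C [ 0.48325227 -0.04872379]
red (240, 201, 29, 32) [ 0.4295 -0.0307  0.073 ]
yel (244, 110, 21, 45) [ 0.4934 -0.016   0.0745]
14 knob [ 0.4294 -0.0312] bay [ 0.5007 -0.0444] lip mid [ 0.4949 -0.0211]
14.5 knob [ 0.4293 -0.0317] bay [ 0.5007 -0.0442] lip mid [ 0.4947 -0.021 ]
15 knob [ 0.4291 -0.0322] bay [ 0.5006 -0.0441] lip mid [ 0.4944 -0.0209]
```

```bash
python3 -c "
from h import *
plan([.4295,-.031,.051],np.radians(13.5))"
```

```text
inc [-1.66 -1.95 15.02] [0.    0.    0.014] dist 15.2 deg 0.8
```

>>> {"name": "step_arm", "arguments": {"increments": "6 -1.65 -1.95 5 0 0 0.014;6 -1.65 -1.95 9 0 0 0.014;5 -1.65 -1.95 12 0 0 0.014;5 -1.65 -1.95 15 0 0 0.014;5 -1.65 -1.95 15 0 0 0.014;2 -1.65 -1.95 15 0 0 0.014;2 -1.65 -1.95 15 0 0 0.014;2 -1.65 -1.95 15 0 0 0.014;2 -1.65 -1.95 15 0 0 0.014;2 -1.65 -1.95 15 0 0 0.014;2 -1.65 -1.95 15 0 0 0.014"}}

```text
clock: 3.55
ee_pos: [0.431, -0.0306, 0.053]
tcp_rot: [0.001, 0.993, 0.118, 0.001]
force: [-0.5, -5.2, 0.1]
opening: 0.0213
gripper_force: 58.7
```

>>> {"name": "step_arm", "arguments": {"increments": "2 0 0 -0.4 0 0 0;2 0 0 -0.8 0 0 0;2 0 0 -1.1 0 0 0;2 0 0 -1.2 0 0 0;2 0 0 -1.2 0 0 0;6 0 0 -1.2 0 0 0;6 0 0 -1.2 0 0 0;6 0 0 -1.2 0 0 0;6 0 0 -1.2 0 0 0;6 0 0 -6 0 0 0;6 0 0 -10 0 0 0;6 0 0 -15 0 0 0"}}

```text
clock: 4.75
ee_pos: [0.4285, -0.0286, 0.202]
tcp_rot: [-0.001, 0.993, 0.119, -0.001]
force: [2.6, -1.8, -0.1]
opening: 0.06
gripper_force: 0.0
```

```bash
python3 - <<'E'
from h import *
c=grab("wrist","w3"); hsv=cv2.cvtColor(c["img"],cv2.COLOR_BGR2HSV)
r=cv2.inRange(hsv,(0,150,80),(8,255,255))|cv2.inRange(hsv,(172,150,80),(180,255,255))
kk=max(cv2.findContours(r,0,2)[0],key=cv2.contourArea); print(cv2.boundingRect(kk))
s=np.hypot(0,0)
b=np.array([.4294,-.0309])
for z in (.073,.085): print(z,proj(c,[[*b,z]]).round(1))
plan([.46,-.315,.20],np.radians(72))
E
```

```text
(267, 183, 32, 34)
0.073 [[282.9 195. ]]
0.085 [[283.  199.8]]
inc [-4.23 28.49  1.03] [ 0.007 -0.008 -1.017] dist 28.8 deg 58.3
```

>>> {"name": "step_arm", "arguments": {"increments": "8.5 -4.2 28.5 1 0 0 -1.017;8.5 -4.2 28.5 1 0 0 -1.017;8.5 -4.2 28.5 1 0 0 -1.017;8.5 -4.2 28.5 1 0 0 -1.017;8.5 -4.2 28.5 1 0 0 -1.017;8.5 -4.2 28.5 1 0 0 -1.017;8.5 -4.2 28.5 1 0 0 -1.017;8.5 -4.2 28.5 1 0 0 -1.017;8.5 -4.2 28.5 1 0 0 -1.017;8.5 -4.2 28.5 1 0 0 -1.017;8.5 -4.2 28.5 1 0 0 -1.017"}}

```text
clock: 5.9
ee_pos: [0.4565, -0.315, 0.1914]
tcp_rot: [-0.0, 0.809, 0.587, 0.0]
force: [0.6, -0.0, 0.1]
opening: 0.0852
gripper_force: 0.0
```

```bash
python3 - <<'E'
from h import *
def red(c,x,y):
    hsv=cv2.cvtColor(c["img"],cv2.COLOR_BGR2HSV)
    r=cv2.inRange(hsv,(0,150,80),(8,255,255))|cv2.inRange(hsv,(172,150,80),(180,255,255))
    z=np.zeros_like(r); z[y-15:y+15,x-15:x+15]=r[y-15:y+15,x-15:x+15]; ys,xs=np.nonzero(z); return xs.mean().round(2),ys.mean().round(2)
n=grab("scene","s1"); print(red(load("s0"),243,200),red(n,243,200), proj(n,[[.4294,-.0309,.069],[.4294,-.0309,.081]]))
c=grab("wrist","w4"); print(robot.get_obs()["ee_pos"]); cv2.imwrite("pics/w4c.png",cv2.resize(c["img"][60:320,120:460],None,fx=2,fy=2,interpolation=2))
E
```

```text
(np.float64(242.39), np.float64(200.7)) (np.float64(242.5), np.float64(197.64)) [[242.63509    201.34530511]
 [242.50648301 198.10252669]]
[ 0.45654767 -0.31511778  0.1914438 ]
```

View pics/w4c.png

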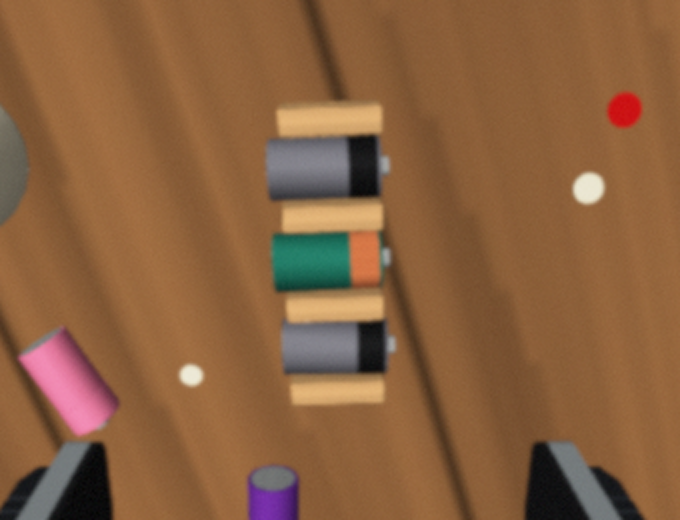

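Enlarged crop (full px = crop/2+(120,60)): the fresh green cell is in the middle slot, body from (273,262) to (380,258), nub tip (391,257) pointing image-right. The grey cells are above and below it. The scene view shows the knob is out.

```bash
python3 - <<'E'
from h import *
c=load("w4"); hsv=cv2.cvtColor(c["img"],cv2.COLOR_BGR2HSV)
roi=np.zeros(hsv.shape[:2],np.uint8); roi[160:215,250:320]=255
g=(cv2.inRange(hsv,(70,100,30),(95,255,255))&roi); o=cv2.inRange(hsv,(3,130,120),(12,255,255))&roi
m=cv2.morphologyEx(g|o,cv2.MORPH_CLOSE,np.ones((3,3)))
k=max(cv2.findContours(m,0,2)[0],key=cv2.contourArea); print(cv2.boundingRect(k),cv2.minAreaRect(k))
L=(256.5,191.);Rr=(310,189.);N=(315.5,188.7)
for z in(.023,.036): print(z,[onz(c,p,z).round(4).tolist() for p in(L,Rr,N)])
v=onz(c,Rr,.023)-onz(c,L,.023); print(np.degrees(np.arctan2(v[1],v[0])))
# rack wall edges, top z=.032 : left ends and right ends
Lw=[(277,118),(283,217),(287,309),(292,391)]; Rw=[(382,118),(383,216),(384,307),(385,391)]
f=lambda p:onz(c,(p[0]/2+120,p[1]/2+60),.032)
A=np.array([f(p) for p in Lw]);B=np.array([f(p) for p in Rw]); print("rack ctr",((A+B)/2).mean(0).round(4))
for q in(A,B,(A+B)/2): v=q[0]-q[-1]; print(np.linalg.norm(v),np.degrees(np.arctan2(v[1],v[0])))
E
```

```text
(256, 175, 54, 30) ((282.5400085449219, 190.2200164794922), (28.23423957824707, 52.308231353759766), 86.8201675415039)
0.023 [[0.4348, -0.3149, 0.023], [0.4796, -0.3276, 0.023], [0.4843, -0.3288, 0.023]]
0.036 [[0.4368, -0.3117, 0.036], [0.4797, -0.3238, 0.036], [0.4842, -0.325, 0.036]]
-15.795557057849244
rack ctr [ 0.4607 -0.321   0.032 ]
0.12002831715162356 74.18179863793452
0.12005136853269234 74.14430188826955
0.12003983641561516 74.1630484629666
```

```bash
python3 -c "
from h import *
plan([.460,-.3213,.003],np.radians(74.16))"
```

```text
inc [-0.48  0.52 18.84] [ 0.     0.    -0.038] dist 18.9 deg 2.2
```

>>> {"name": "step_arm", "arguments": {"increments": "8.5 -0.48 0.52 5 0 0 -0.038;8.5 -0.48 0.52 10 0 0 -0.038;8.5 -0.48 0.52 14 0 0 -0.038;8.5 -0.48 0.52 16.5 0 0 -0.038;8.5 -0.48 0.52 17.8 0 0 -0.038;8.5 -0.48 0.52 18.8 0 0 -0.038;8.5 -0.48 0.52 18.8 0 0 -0.038;8.5 -0.48 0.52 18.8 0 0 -0.038"}}

```text
clock: 6.8
ee_pos: [0.4607, -0.3224, 0.0044]
tcp_rot: [0.001, 0.798, 0.603, 0.0]
force: [0.3, -0.6, -0.1]
opening: 0.0848
gripper_force: 0.0
```

>>> {"name": "step_arm", "arguments": {"increments": "4.5 0 0 0 0 0 0;4.5 0 0 0 0 0 0;4.5 0 0 0 0 0 0;4.5 0 0 0 0 0 0;4.5 0 0 0 0 0 0;4.5 0 0 0 0 0 0;4.5 0 0 -1 0 0 0;4.5 0 0 -2 0 0 0;4.5 0 0 -4 0 0 0;4.5 0 0 -7 0 0 0;4.5 0 0 -10 0 0 0;4.5 0 0 -12 0 0 0"}}

```text
clock: 8.0
ee_pos: [0.4606, -0.3224, 0.1263]
tcp_rot: [0.001, 0.798, 0.603, 0.001]
force: [0.3, -0.2, -0.8]
opening: 0.048
gripper_force: 61.8
```

```bash
python3 - <<'E'
from h import *
c=grab("wrist","w5"); cv2.imwrite("pics/w5.png",c["img"])
o=robot.get_obs(); print(o["opening"],o["gripper_force"],o["ee_pos"],o["force"])
plan([.54,.26,.2],np.radians(60)); plan([.54,.26,.2],np.radians(-30)); print(o["joint_positions"])
E
```

```text
0.0481628793108795 61.79919362068176 [ 0.46210092 -0.32325105  0.12902522] [ 0.24695399 -0.67900872  0.81631934]
inc [58.22 -8.41 -7.28] [0.007 0.001 0.246] dist 59.3 deg 14.1
inc [58.22 -8.41 -7.28] [ 0.007 -0.005  1.817] dist 59.3 deg 104.1
[ 0.73147527  0.42999646 -0.2924534   1.90698342  0.16605139  0.82046211
  0.07431044]
```

View pics/w5.png

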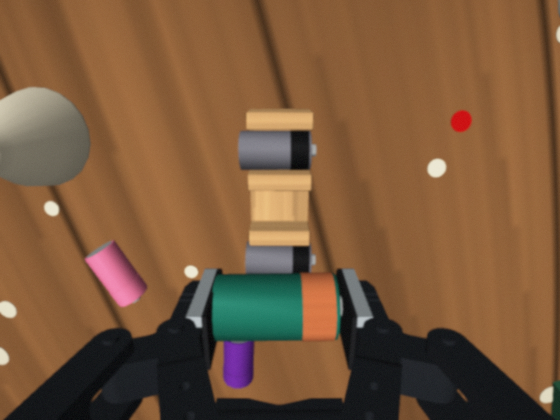

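The cell is held level by its ends (green body at 280,307, copper/nub to image right, +tool y). The rack's middle slot is empty and the spent cells haven't moved.

>>> {"name": "step_arm", "arguments": {"increments": "4.5 4 -0.7 -6 0 0 0;4.5 9 -1.4 -7.2 0 0 0;4.5 58 -8.4 -7.3 0 0 0.25;4.5 58 -8.4 -7.3 0 0 0.25;4.5 58 -8.4 -7.3 0 0 0.25;4.5 58 -8.4 -7.3 0 0 0.25;4.5 58 -8.4 -7.3 0 0 0.25;4.5 58 -8.4 -7.3 0 0 0.25;4.5 58 -8.4 -7.3 0 0 0.25;4.5 58 -8.4 -7.3 0 0 0.25;4.5 58 -8.4 -7.3 0 0 0.25;4.5 58 -8.4 -7.3 0 0 0.25"}}

```text
clock: 9.25
ee_pos: [0.5353, 0.2442, 0.1965]
tcp_rot: [0.0, 0.867, 0.498, 0.0]
force: [0.9, -0.9, -1.1]
opening: 0.0481
gripper_force: 62.2
```

>>> {"name": "step_arm", "arguments": {"increments": "4.5 0 0 0 0 0 0;4.5 0 0 0 0 0 0;4.5 0 0 0 0 0 0"}}

```text
clock: 9.55
ee_pos: [0.5354, 0.2408, 0.1959]
tcp_rot: [0.0, 0.867, 0.498, -0.0]
force: [-0.6, 0.2, 0.2]
opening: 0.048
gripper_force: 62.2
```

```bash
python3 - <<'E'
from h import *
c=grab("wrist","w6"); print(robot.get_obs()["ee_pos"],robot.get_obs()["joint_positions"].round(2)); cv2.imwrite("pics/w6.png",c["img"])
E
```

```text
[0.53553759 0.24039754 0.19590755] [-0.15  0.41 -0.49  1.78  0.23  1.   -1.26]
```

View pics/w6.png

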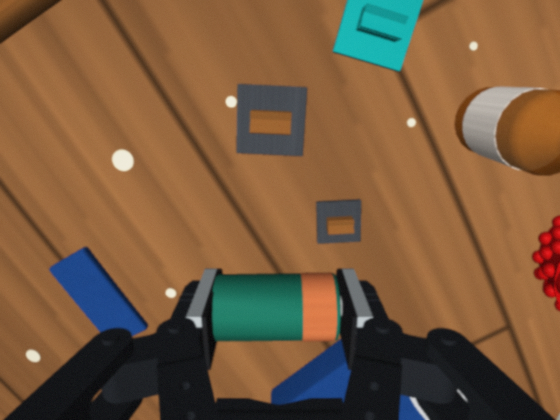

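Wrist view: the large dark V-block is at (271,121), its V along image x. The smaller dark one is at (339,221) and the turquoise one at (380,30). The V is already nearly parallel to the held cell.

```bash
python3 - <<'E'
from h import *
c=load("w6"); hsv=cv2.cvtColor(c["img"],cv2.COLOR_BGR2HSV)
m=cv2.inRange(hsv,(0,0,20),(180,90,110)); z=np.zeros_like(m); z[70:170,220:320]=m[70:170,220:320]
z=cv2.morphologyEx(cv2.morphologyEx(z,cv2.MORPH_OPEN,np.ones((3,3))),cv2.MORPH_CLOSE,np.ones((25,25)))
k=max(cv2.findContours(z,0,2)[0],key=cv2.contourArea); q=cv2.approxPolyDP(cv2.convexHull(k),8,True)[:,0]; print(q.tolist())
P=np.array([onz(c,p,.008) for p in q.astype(float)]); 
for i in range(len(P)): v=P[(i+1)%len(P)]-P[i]; print(np.linalg.norm(v).round(4),np.degrees(np.arctan2(v[1],v[0])).round(2)%90)
C=P.mean(0); print(C)
w=cv2.inRange(hsv,(8,100,60),(20,255,255)); z[:]=0; z[100:145,240:300]=w[100:145,240:300]
r=cv2.minAreaRect(max(cv2.findContours(z,0,2)[0],key=cv2.contourArea)); print(r, onz(c,r[0],.025))
E
```

```text
[[238, 84], [306, 88], [301, 155], [237, 152]]
0.058 56.4
0.0579 56.45
0.0574 56.97
0.0585 57.03
[0.55402489 0.2894361  0.008     ]
((270.05316162109375, 121.88349151611328), (41.28654861450195, 23.354488372802734), 2.726310968399048) [0.55430363 0.2898298  0.025     ]
```

```bash
python3 -c "
from h import *
plan([.5541,.2896,.022],np.radians(56.7))"
```

```text
inc [ 5.21 -0.89 17.38] [0.001 0.001 0.052] dist 18.2 deg 3.0
```

>>> {"name": "step_arm", "arguments": {"increments": "4.5 5.2 -0.9 1 0 0 0.052;4.5 5.2 -0.9 5 0 0 0.052;4.5 5.2 -0.9 9 0 0 0.052;4.5 5.2 -0.9 12 0 0 0.052;4.5 5.2 -0.9 13.5 0 0 0.052;4.5 5.2 -0.9 13.5 0 0 0.052;4.5 5.2 -0.9 13.5 0 0 0.052"}}

```text
clock: 10.3
ee_pos: [0.5547, 0.2917, 0.0623]
tcp_rot: [0.0, 0.88, 0.475, 0.001]
force: [-0.1, -0.3, 0.3]
opening: 0.0481
gripper_force: 62.2
```

```bash
python3 -c "
from h import *
plan([.5541,.2896,.021],np.radians(56.7))"
```

```text
inc [-0.21  0.06  4.13] [ 0.001 -0.001  0.001] dist 4.1 deg 0.1
```

>>> {"name": "step_arm", "arguments": {"increments": "4.5 -0.2 0.05 2 0 0 0;4.5 -0.2 0.05 3.2 0 0 0;4.5 -0.2 0.05 3.8 0 0 0;4.5 -0.2 0.05 4.1 0 0 0;4.5 -0.2 0.05 4.1 0 0 0;4.5 -0.2 0.05 4.1 0 0 0;4.5 -0.2 0.05 4.1 0 0 0"}}

```text
clock: 11.0
ee_pos: [0.5534, 0.2902, 0.0205]
tcp_rot: [-0.0, 0.88, 0.476, 0.0]
force: [0.1, 0.1, -0.6]
opening: 0.0479
gripper_force: 62.2
```

>>> {"name": "step_arm", "arguments": {"increments": "4.5 0 0 0.1 0 0 0;4.5 0 0 0.1 0 0 0;6.5 0 0 0.1 0 0 0;8 0 0 0.1 0 0 0;8.5 0 0 0.1 0 0 0;8.5 0 0 0.1 0 0 0;8.5 0 0 0.1 0 0 0;8.5 0 0 -3 0 0 0;8.5 0 0 -7 0 0 0;8.5 0 0 -11 0 0 0;8.5 0 0 -14 0 0 0;8.5 0 0 -14 0 0 0"}}

```text
clock: 12.2
ee_pos: [0.5555, 0.2918, 0.1651]
tcp_rot: [-0.0, 0.88, 0.476, 0.004]
force: [0.4, 0.5, 0.4]
opening: 0.0849
gripper_force: 0.0
```

```bash
python3 - <<'E'
from h import *
c=grab("wrist","w7"); o=robot.get_obs(); print(o["ee_pos"],o["joint_positions"].round(2))
cv2.imwrite("pics/w7.png",c["img"])
hsv=cv2.cvtColor(c["img"],cv2.COLOR_BGR2HSV)
g=cv2.inRange(hsv,(70,100,30),(90,255,255)); g[:100]=0;g[300:]=0
k=max(cv2.findContours(g,0,2)[0],key=cv2.contourArea); r=cv2.minAreaRect(k); print(r,cv2.boundingRect(k)); print(onz(c,r[0],.038),onz(c,r[0],.048))
print(proj(c,[[.5541,.2896,.038]]))
plan([.5541,.2896,.16],np.radians(146.7)); plan([.5541,.2896,.16],np.radians(-33.3))
E
```

```text
[0.55434318 0.29073601 0.1624703 ] [-0.24  0.51 -0.47  1.72  0.27  0.97 -1.39]
((381.52105712890625, 109.08679962158203), (75.28845977783203, 35.82273864746094), 12.92599868774414) (342, 100, 81, 35)
[0.65272123 0.30770889 0.038     ] [0.65074512 0.30966063 0.048     ]
[[279.59529421 201.77611616]]
inc [-0.11  0.04  0.25] [ 5.000e-03 -1.000e-03 -1.569e+00] dist 0.3 deg 89.9
inc [-0.11  0.04  0.25] [-1.000e-03 -5.000e-03  1.573e+00] dist 0.3 deg 90.1
```

View pics/w7.png

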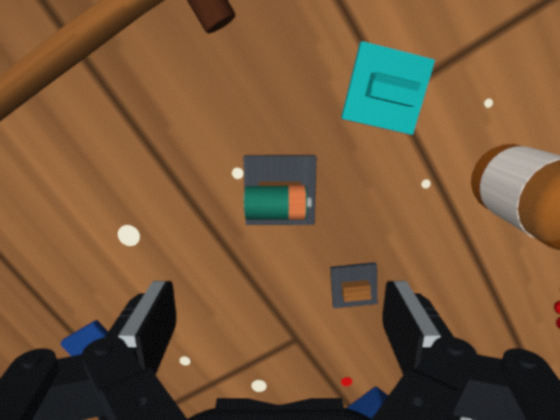

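The cell lies in the large V-block at (278,203), nub at image right. A mid-grasp with the nub along +tool x would put joint 7 at its limit, so I'll take the cell by its ends again, turn it half round above the V and re-lay it.

>>> {"name": "step_arm", "arguments": {"increments": "8.5 -0.1 0.05 5 0 0 0;8.5 -0.1 0.05 9.5 0 0 0;8.5 -0.1 0.05 12.5 0 0 0;8.5 -0.1 0.05 14 0 0 0;8.5 -0.1 0.05 14.2 0 0 0;8.5 -0.1 0.05 14.2 0 0 0;4.5 -0.1 0.05 14.2 0 0 0;4.5 -0.1 0.05 14.2 0 0 0;4.5 -0.1 0.05 14.2 0 0 0;4.5 -0.1 0.05 14.2 0 0 0;4.5 -0.1 0.05 14.2 0 0 0;4.5 -0.1 0.05 14.2 0 0 0"}}

```text
clock: 13.45
ee_pos: [0.5535, 0.2895, 0.0198]
tcp_rot: [-0.0, 0.88, 0.476, 0.001]
force: [-2.1, -1.7, 7.5]
opening: 0.0482
gripper_force: 60.5
```

>>> {"name": "step_arm", "arguments": {"increments": "4.5 0 0 -2 0 0 0;4.5 0 0 -6 0 0 -0.1;4.5 0 0 -9 0 0 -1.57;4.5 0 0 -9 0 0 -1.57;4.5 0 0 -9 0 0 -1.57;4.5 0 0 -9 0 0 -1.57;4.5 0 0 -9 0 0 -1.57;4.5 0 0 -9 0 0 -1.57;4.5 0 0 -9 0 0 -1.57;4.5 0 0 -9 0 0 -1.57;4.5 0 0 -9 0 0 -1.57;4.5 0 0 -9 0 0 -1.57"}}

```text
clock: 14.65
ee_pos: [0.5533, 0.2885, 0.1086]
tcp_rot: [0.0, 0.283, 0.959, 0.0]
force: [0.3, -0.6, 0.1]
opening: 0.0477
gripper_force: 61.9
```

>>> {"name": "step_arm", "arguments": {"increments": "4.5 0 0 0 0 0 -1.57;4.5 0 0 0 0 0 -1.57;4.5 0 0 0 0 0 -1.57;4.5 0 0 0 0 0 -1.57;4.5 0 0 0 0 0 -1.57;4.5 0 0 0 0 0 -1.57;4.5 0 0 0 0 0 -1.57;4.5 0 0 0 0 0 -1.57;4.5 0 0 0 0 0 -1.57;4.5 0 0 0 0 0 -1.57;4.5 0 0 0 0 0 -1.57;4.5 0 0 0 0 0 -1.57"}}

```text
clock: 15.85
ee_pos: [0.5533, 0.2884, 0.1083]
tcp_rot: [0.0, -0.475, 0.88, -0.0]
force: [0.0, 0.4, -1.4]
opening: 0.0482
gripper_force: 61.9
```

```bash
python3 -c "
from h import *
o=robot.get_obs();print(o['ee_pos'],o['joint_positions'].round(2),o['opening'],o['gripper_force'])
grab('wrist','w8')
plan([.5541,.2896,.0205],np.radians(236.7))"
```

```text
[0.55329456 0.28837056 0.10825836] [ 0.17  0.83 -1.14  1.73  0.83  1.14  1.34] 0.04821677468426422 61.87208890914917
inc [-0.14 -0.01  8.78] [-0.     0.    -0.002] dist 8.8 deg 0.1
```

>>> {"name": "step_arm", "arguments": {"increments": "4.5 -0.15 0 3 0 0 0;4.5 -0.15 0 6 0 0 0;4.5 -0.15 0 7.6 0 0 0;4.5 -0.15 0 8.4 0 0 0;4.5 -0.15 0 8.8 0 0 0;4.5 -0.15 0 8.8 0 0 0;4.5 -0.15 0 8.8 0 0 0"}}

```text
clock: 16.6
ee_pos: [0.5542, 0.2906, 0.0211]
tcp_rot: [0.001, -0.475, 0.88, 0.0]
force: [0.1, 0.4, -0.4]
opening: 0.0482
gripper_force: 61.9
```

>>> {"name": "step_arm", "arguments": {"increments": "4.5 0 0 0.1 0 0 0;4.5 0 0 0.1 0 0 0;6.5 0 0 0.1 0 0 0;8.5 0 0 0.1 0 0 0;8.5 0 0 0.1 0 0 0;8.5 0 0 0.1 0 0 0;8.5 0 0 0.1 0 0 0;8.5 0 0 -3 0 0 0;8.5 0 0 -7 0 0 0;8.5 0 0 -11 0 0 0;8.5 0 0 -11 0 0 0"}}

```text
clock: 17.7
ee_pos: [0.5557, 0.2929, 0.1358]
tcp_rot: [0.004, -0.475, 0.88, 0.001]
force: [0.6, 1.1, -0.3]
opening: 0.085
gripper_force: 0.0
```

>>> {"name": "step_arm", "arguments": {"increments": "6.5 0 0 0 0 0 1.57;6.5 0 0 0 0 0 1.57;6.5 0 0 0 0 0 1.57;6.5 0 0 0 0 0 1.57;6.5 0 0 0 0 0 1.57;6.5 0 0 0 0 0 1.57;6.5 0 0 0 0 0 1.57;6.5 0 0 0 0 0 1.57;6.5 0 0 0 0 0 1.57;6.5 0 0 0 0 0 1.57;6.5 0 0 0 0 0 1.57;6.5 0 0 0 0 0 1.57"}}

```text
clock: 18.9
ee_pos: [0.5535, 0.29, 0.1296]
tcp_rot: [0.0, 0.286, 0.958, -0.0]
force: [0.1, -0.8, -0.5]
opening: 0.0651
gripper_force: 0.0
```

```bash
python3 - <<'E'
from h import *
c=grab("wrist","w9"); o=robot.get_obs(); print(o["ee_pos"],o["joint_positions"].round(2))
cv2.imwrite("pics/w9.png",c["img"])
hsv=cv2.cvtColor(c["img"],cv2.COLOR_BGR2HSV)
g=cv2.inRange(hsv,(70,100,30),(84,255,255))|cv2.inRange(hsv,(3,150,150),(12,255,255))
k=max(cv2.findContours(cv2.morphologyEx(g,cv2.MORPH_CLOSE,np.ones((3,3))),0,2)[0],key=cv2.contourArea); r=cv2.minAreaRect(k); print(r,cv2.boundingRect(k)); print(onz(c,r[0],.038))
e=[-33.3]; d=np.array([np.cos(np.radians(146.7)),np.sin(np.radians(146.7)),0]); C=np.array([.5541,.2896,.038]); print(proj(c,[C,C-.025*d,C+.025*d]))
plan([.5541,.2896,.022],np.radians(146.7))
E
```

```text
[0.5535382  0.28992492 0.12960832] [ 0.01  0.65 -0.83  1.73  0.55  1.02 -0.03]
((279.5, 216.5), (75.0, 37.0), 90.0) (261, 179, 38, 76)
[0.55453788 0.2891041  0.038     ]
[[279.76102001 215.6048923 ]
 [279.70231825 249.57105213]
 [279.82247899 179.34857726]]
inc [-6.000e-02  1.000e-02  1.076e+01] [-0.001  0.     0.003] dist 10.8 deg 0.2
```

View pics/w9.png

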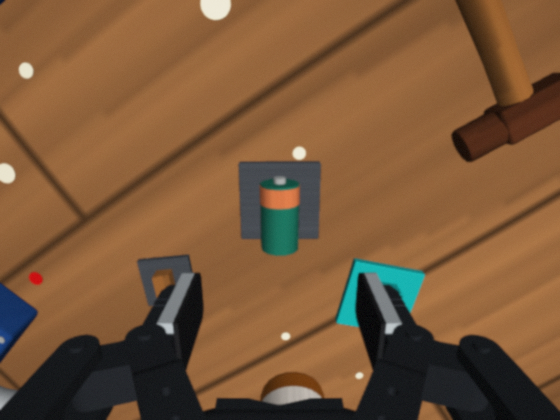

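The cell now lies in the V with its nub at the top (280,181), i.e. along +tool x, centred where predicted. Next is the grasp round the middle.

>>> {"name": "step_arm", "arguments": {"increments": "6 -0.05 0 4 0 0 0;6 -0.05 0 7.5 0 0 0;6 -0.05 0 9.5 0 0 0;6 -0.05 0 10.6 0 0 0;6 -0.05 0 10.75 0 0 0;6 -0.05 0 10.75 0 0 0;2 -0.05 0 10.75 0 0 0;2 -0.05 0 10.75 0 0 0;2 -0.05 0 10.75 0 0 0;2 -0.05 0 10.75 0 0 0;2 -0.05 0 10.75 0 0 0;2 -0.05 0 10.75 0 0 0"}}

```text
clock: 20.15
ee_pos: [0.5546, 0.2897, 0.0239]
tcp_rot: [0.001, 0.286, 0.958, 0.0]
force: [-2.5, -1.5, 6.8]
opening: 0.0243
gripper_force: 58.5
```

>>> {"name": "step_arm", "arguments": {"increments": "2 0 0 0 0 0 0;2 0 0 -1 0 0 0;2 0 0 -3 0 0 0;2 0 0 -6 0 0 0;2 0 0 -10 0 0 0;2 0 0 -14 0 0 0;2 0 0 -15 0 0 0;2 0 0 -15 0 0 0"}}

```text
clock: 20.95
ee_pos: [0.5552, 0.2908, 0.1758]
tcp_rot: [0.002, 0.286, 0.958, 0.002]
force: [-0.1, 0.1, -0.5]
opening: 0.0243
gripper_force: 59.1
```

```bash
python3 - <<'E'
from h import *
c=grab("wrist","w10"); o=robot.get_obs(); print(o["ee_pos"],o["opening"],o["joint_positions"].round(2))
cv2.imwrite("pics/w10.png",c["img"])
# cell position in tool: copper/green boundaries
hsv=cv2.cvtColor(c["img"],cv2.COLOR_BGR2HSV)
g=cv2.inRange(hsv,(70,100,30),(84,255,255)); w=cv2.inRange(hsv,(3,150,130),(12,255,255)); z=np.zeros_like(g); z[200:400,220:340]=255
for m in(g&z,w&z): print(cv2.boundingRect(max(cv2.findContours(m,0,2)[0],key=cv2.contourArea)))
C=o["ee_pos"]+rot(o["tcp_rot"]).apply([0,0,-.016]); X=rot(o["tcp_rot"]).apply([1,0,0]); Z=rot(o["tcp_rot"]).apply([0,0,1])
print(proj(c,[C+.0215*X-.013*Z,C+.025*X,C+.025*X-.004*Z]))
yw=103.5; L=np.array([.4832,-.0487]); Rz=R.from_euler("z",13.5,degrees=True).as_matrix()[:2,:2]
p=L+Rz@[.018,.012]; plan([*p,.17],np.radians(yw))
E
```

```text
[0.55445374 0.28976981 0.17359654] 0.0236879683371885 [ 0.03  0.6  -0.86  1.69  0.51  1.09 -0.  ]
(247, 292, 65, 78)
(249, 259, 65, 41)
[[276.97956462 270.30416275]
 [276.99702586 245.75238064]
 [276.98580064 250.25129335]]
inc [-12.95 -30.08   0.34] [0.002 0.001 0.755] dist 32.8 deg 43.3
```

```bash
python3 - <<'E'
from h import *
c=load("w10"); Ti=c["T"]@np.linalg.inv(np.array(robot.get_image("wrist")["T_tool_cam"]))
t=lambda p:proj(c,[Ti[:3,:3]@np.array(p)+Ti[:3,3]])[0].round(1)
for dx in(0,.002,.004):
    a=np.radians(np.arange(0,360,10))
    F=np.array([t([dx+.0215,.013*np.sin(q),-.0141-.013*np.cos(q)]) for q in a]); B=np.array([t([dx-.025,.013*np.sin(q),-.0141-.013*np.cos(q)]) for q in a])
    print(dx,"front rows",F[:,1].min(),F[0],F[9],"back",B[0],B[:,1].max(),B[9])
im=c["img"]; print([(r,im[r,280].tolist()) for r in list(range(236,312,4))+list(range(352,384,3))])
E
```

```text
0 front rows 240.9 [280.5 270.8] [314.3 254.5] back [280.4 375.1] 375.1 [310.7 352.8]
0.002 front rows 236.5 [280.5 265.7] [314.5 249.8] back [280.4 371.1] 371.1 [310.8 349. ]
0.004 front rows 232.0 [280.5 260.6] [314.7 245. ] back [280.4 367.1] 367.1 [311.  345.2]
[(236, [60, 101, 147]), (240, [125, 129, 128]), (244, [128, 132, 128]), (248, [172, 174, 173]), (252, [177, 180, 179]), (256, [107, 116, 89]), (260, [64, 76, 19]), (264, [67, 81, 23]), (268, [96, 116, 34]), (272, [74, 119, 210]), (276, [75, 124, 219]), (280, [74, 123, 220]), (284, [75, 125, 221]), (288, [72, 121, 219]), (292, [75, 124, 221]), (296, [73, 124, 219]), (300, [80, 123, 188]), (304, [98, 119, 32]), (308, [94, 117, 29]), (352, [96, 118, 29]), (355, [95, 117, 28]), (358, [97, 118, 31]), (361, [95, 115, 31]), (364, [97, 117, 30]), (367, [96, 117, 29]), (370, [118, 133, 100]), (373, [152, 159, 166]), (376, [153, 161, 168]), (379, [156, 161, 168]), (382, [156, 163, 168])]
```

>>> {"name": "step_arm", "arguments": {"increments": "2 -12.9 -30.1 0.3 0 0 0.755;2 -12.9 -30.1 0.3 0 0 0.755;2 -12.9 -30.1 0.3 0 0 0.755;2 -12.9 -30.1 0.3 0 0 0.755;2 -12.9 -30.1 0.3 0 0 0.755;2 -12.9 -30.1 0.3 0 0 0.755;2 -12.9 -30.1 0.3 0 0 0.755;2 -12.9 -30.1 0.3 0 0 0.755;2 -12.9 -30.1 0.3 0 0 0.755;2 -12.9 -30.1 0.3 0 0 0.755"}}

```text
clock: 22.05
ee_pos: [0.4969, -0.0313, 0.1689]
tcp_rot: [-0.001, 0.618, 0.786, 0.0]
force: [0.2, 0.2, -0.3]
opening: 0.024
gripper_force: 59.2
```

```bash
cat >> h.py <<'E'
LC=np.array([.4832,-.0487]); LY=13.5
def cellplan(cx,cy,cz,th,o=None,off=(.0005,0,-.0141)):
    """cell centre relative to bay in lamp frame (mm), nub up th deg -> increments"""
    Rz=R.from_euler("z",LY,degrees=True); C=np.r_[LC,0]+Rz.apply(np.array([18+cx,cy,65+cz])/1000)
    Rt=R.from_euler("z",np.radians(LY+90))*R.from_euler("x",np.pi)*R.from_euler("y",np.radians(th))
    plan(C-Rt.apply(off),np.radians(LY+90),np.radians(th),o)
def cellnow(off=(.0005,0,-.0141)):
    o=robot.get_obs(); Rr=rot(o["tcp_rot"]); Rz=R.from_euler("z",LY,degrees=True)
    c=Rz.inv().apply(o["ee_pos"]+Rr.apply(off)-np.r_[LC,0])*1000-[18,0,65]; x=Rz.inv().apply(Rr.apply([1,0,0]))
    print("cell",c.round(1),"tilt",np.degrees(np.arcsin(x[2])).round(1),"yaw",np.degrees(np.arctan2(-x[0],x[1])).round(1),"F lamp",Rz.inv().apply(o["force"]).round(1),"t",o["clock"],"q",o["joint_positions"].round(2),"open",o["opening"].round(4))
E
python3 - <<'E'
from h import *
cellnow(); cellplan(0,12,60,30); cellplan(0,11,25,30)
# refine bay from scene views: wrist
c=grab("wrist","w11"); hsv=cv2.cvtColor(c["img"],cv2.COLOR_BGR2HSV)
y=cv2.inRange(hsv,(25,150,100),(35,255,255)); k=max(cv2.findContours(y,0,2)[0],key=cv2.contourArea); r=cv2.minAreaRect(k); print(r)
Rz=R.from_euler("z",LY,degrees=True)
print("lip centre lamp-bay",(Rz.inv().apply(onz(c,r[0],.0745)-np.r_[LC,0])*1000-[18,0,65]).round(1),"exp 0,29.5")
print([(Rz.inv().apply(onz(c,p,.0745)-np.r_[LC,0])*1000-[18,0,65]).round(1)[:2].tolist() for p in cv2.boxPoints(r).astype(float)])
E
```

```text
Traceback (most recent call last):
  File "h.py", line 43, in cellnow
    print("cell",c.round(1),"tilt",np.degrees(np.arcsin(x[2])).round(1),"yaw",np.degrees(np.arctan2(-x[0],x[1])).round(1),"F lamp",Rz.inv().apply(o["force"]).round(1),"t",o["clock"],"q",o["joint_positions"].round(2),"open",o["opening"].round(4))
                                                                                                                                                                                                                               ^^^^^^^^^^^^^^^^^^
AttributeError: 'float' object has no attribute 'round'
```

```bash
sed -i 's/o\["opening"\].round(4)/round(o["opening"],4)/' h.py
python3 - <<'E'
from h import *
cellnow(); cellplan(0,12,60,30); cellplan(0,11,25,30)
c=grab("wrist","w11"); hsv=cv2.cvtColor(c["img"],cv2.COLOR_BGR2HSV)
y=cv2.inRange(hsv,(25,150,100),(35,255,255)); k=max(cv2.findContours(y,0,2)[0],key=cv2.contourArea); r=cv2.minAreaRect(k); print(r)
Rz=R.from_euler("z",LY,degrees=True)
f=lambda p:(Rz.inv().apply(onz(c,p,.0745)-np.r_[LC,0])*1000-[18,0,65]).round(1)[:2].tolist()
print("lip centre lamp-bay",f(r[0]),"exp 0,29.5",[f(p) for p in cv2.boxPoints(r).astype(float)])
E
```

```text
cell [ -0.6  14.2 118. ] tilt 0.1 yaw 0.1 F lamp [ 0.2  0.1 -0.3] t 22.05 q [ 0.54  0.35 -0.72  2.    0.29  0.9  -0.09] open 0.024
inc [0.48 0.06 5.63] [-0.001  0.522  0.002] dist 5.7 deg 29.9
inc [0.37 0.06 9.13] [-0.001  0.522  0.002] dist 9.1 deg 29.9
((280.5, 190.5), (23.0, 47.0), 90.0)
lip centre lamp-bay [-0.6, 29.4] exp 0,29.5 [[-16.0, 37.2], [14.8, 37.3], [15.2, 21.4], [-16.3, 21.3]]
```

>>> {"name": "step_arm", "arguments": {"increments": "2 0.4 0.05 3 0 0.12 0;2 0.4 0.05 5 0 0.25 0;2 0.4 0.05 6 0 0.38 0;2 0.4 0.05 7.5 0 0.522 0;2 0.4 0.05 8.5 0 0.522 0;2 0.37 0.05 9.1 0 0.522 0;2 0.37 0.05 9.1 0 0.522 0;2 0.37 0.05 9.1 0 0.522 0"}}

```text
clock: 22.9
ee_pos: [0.4972, -0.0271, 0.0798]
tcp_rot: [-0.202, 0.597, 0.76, 0.159]
force: [0.2, -0.5, 0.3]
opening: 0.0244
gripper_force: 59.2
```

```bash
python3 -c "
from h import *
cellnow(); cellplan(-.4,10,12.3,30);cellplan(-.4,2,12,30); cellplan(-.4,-5.5,12,30)"
```

```text
cell [ 0.6 11.1 27.3] tilt 29.8 yaw 0.3 F lamp [ 0.1 -0.5  0.3] t 22.9 q [ 0.84  0.71 -0.82  1.92  0.01  0.88  0.34] open 0.0244
inc [-0.84 -0.1   1.24] [-0.001  0.004  0.004] dist 1.5 deg 0.3
inc [-1.55 -0.11  0.87] [-0.001  0.004  0.004] dist 1.8 deg 0.3
inc [-2.2  -0.11  0.5 ] [-0.001  0.004  0.004] dist 2.3 deg 0.3
```

>>> {"name": "step_arm", "arguments": {"increments": "2 -0.4 -0.1 0.6 0 0.004 0.004;2 -0.84 -0.1 1.24 0 0.004 0.004;2 -0.84 -0.1 1.24 0 0.004 0.004;2 -0.84 -0.1 1.24 0 0.004 0.004"}}

```text
clock: 23.3
ee_pos: [0.4999, -0.0324, 0.0648]
tcp_rot: [-0.2, 0.6, 0.757, 0.161]
force: [5.0, -5.7, 6.1]
opening: 0.0243
gripper_force: 61.3
```

```bash
python3 -c "
from h import *
c=grab('wrist','w12'); cellnow(); cellplan(-.4,2,12,30); cellplan(-.4,-5.5,12,30); cellplan(-.4,-5.5,4,15); cellplan(-.4,-5.5,0.5,0)"
```

```text
cell [ 2.   5.3 12.2] tilt 29.8 yaw -0.3 F lamp [ 2.7 -6.9  6.1] t 23.35 q [ 0.83  0.74 -0.81  1.92  0.02  0.86  0.34] open 0.024
inc [-0.29 -0.24 -0.14] [ 0.007  0.003 -0.004] dist 0.4 deg 0.5
inc [-0.94 -0.24 -0.52] [ 0.007  0.003 -0.004] dist 1.1 deg 0.5
inc [-1.7  -0.24  0.12] [ 0.006 -0.259 -0.005] dist 1.7 deg 14.8
inc [-2.21 -0.24  0.27] [ 0.006 -0.521 -0.006] dist 2.2 deg 29.8
```

>>> {"name": "step_arm", "arguments": {"increments": "2 -0.4 0 -0.3 0 0 0;2 -0.75 0 -0.4 0 0 0;2 -1.0 0 -0.55 0 0 0;2 -1.36 0 -0.74 0 0 0;2 -1.36 0 -0.74 0 0 0;2 -1.36 0 -0.74 0 0 0"}}

```text
clock: 23.95
ee_pos: [0.4989, -0.0434, 0.0634]
tcp_rot: [-0.206, 0.598, 0.757, 0.161]
force: [-0.5, 6.1, 1.5]
opening: 0.024
gripper_force: 60.3
```

```bash
python3 -c "
from h import *
c=grab('wrist','w13'); cellnow(); cellplan(-.4,-5.5,4,15); cellplan(-.4,-5.5,0.5,0)
c=grab('side','d13')"
```

```text
cell [-1.5 -5.2 10.8] tilt 30.3 yaw -0.1 F lamp [2.5 6.  2. ] t 24.0 q [ 0.85  0.75 -0.8   1.9   0.03  0.88  0.36] open 0.024
inc [-0.74  0.12  0.51] [-0.002 -0.267 -0.002] dist 0.9 deg 15.3
inc [-1.25  0.12  0.65] [-0.002 -0.529 -0.002] dist 1.4 deg 30.3
```

>>> {"name": "step_arm", "arguments": {"increments": "2 -0.17 0.1 -0.1 0 0 0;2 -0.17 0.1 -0.1 0 0 0;2 -0.55 0.12 0.15 0 -0.13 0;2 -0.91 0.12 0.41 0 -0.267 0;2 -0.91 0.12 0.41 0 -0.267 0"}}

```text
clock: 24.55
ee_pos: [0.5004, -0.046, 0.0557]
tcp_rot: [-0.102, 0.611, 0.781, 0.078]
force: [-2.6, 5.3, 1.9]
opening: 0.024
gripper_force: 60.6
```

```bash
python3 -c "
from h import *
cellnow(); cellplan(-.4,-7,2,7);cellplan(-.4,-6.5,0.5,0)"
```

```text
cell [-0.5 -4.5  4.5] tilt 14.7 yaw 0.4 F lamp [-1.3  5.8  1.9] t 24.55 q [ 0.66  0.61 -0.68  1.99  0.18  0.75  0.15] open 0.024
inc [-0.5   0.02  0.16] [-0.004 -0.135  0.006] dist 0.5 deg 7.7
inc [-0.65  0.02  0.27] [-0.004 -0.257  0.007] dist 0.7 deg 14.7
```

>>> {"name": "step_arm", "arguments": {"increments": "2 -0.25 0 -0.06 0 0 0;2 -0.25 0 -0.06 0 0 0;2 -0.25 0 -0.06 0 0 0;2 -0.25 0 -0.06 0 0 0"}}

```text
clock: 24.95
ee_pos: [0.5021, -0.0515, 0.0551]
tcp_rot: [-0.104, 0.615, 0.778, 0.08]
force: [-2.3, 9.5, 4.1]
opening: 0.0244
gripper_force: 60.7
```

```bash
python3 -c "
from h import *
cellnow(); cellplan(-.4,-7,2,7);cellplan(-.4,-6.5,0.5,0)
c=grab('scene','s14'); a=c['img'][180:240,210:300]; c=grab('wrist','w14'); d=grab('side','d14')
top=cv2.resize(c['img'][160:400,140:420],None,fx=1.43,fy=1.43,interpolation=2)
r=cv2.resize(a,None,fx=4,fy=4,interpolation=2); l=cv2.resize(d['img'][165:225,280:370],None,fx=4,fy=4,interpolation=2)
R_=np.vstack([r,l]); H=max(R_.shape[0],top.shape[0]); pad=lambda i:cv2.copyMakeBorder(i,0,H-i.shape[0],0,0,0)
cv2.imwrite('pics/c14.png',np.hstack([pad(top),pad(R_)])); print(top.shape,R_.shape)
X=R.from_euler('z',LY,degrees=True); 
"
```

```text
cell [ -0.2 -10.3   3.9] tilt 15.1 yaw -0.2 F lamp [-0.   9.7  4.1] t 24.95 q [ 0.67  0.61 -0.68  1.98  0.18  0.75  0.16] open 0.0244
inc [ 0.07 -0.02  0.24] [-0.003 -0.142 -0.003] dist 0.3 deg 8.1
inc [-0.08 -0.02  0.36] [-0.003 -0.264 -0.003] dist 0.4 deg 15.1
(343, 400, 3) (480, 360, 3)
```

>>> {"name": "step_arm", "arguments": {"increments": "2 0.15 0 0.1 0 -0.05 0;2 0.07 0 0.24 0 -0.142 0;2 -0.05 0 0.32 0 -0.22 0;2 -0.08 0 0.36 0 -0.264 0;2 -0.08 0 0.36 0 -0.264 0;2 -0.08 0 0.36 0 -0.264 0"}}

```text
clock: 25.7
ee_pos: [0.5021, -0.0522, 0.0507]
tcp_rot: [-0.0, 0.62, 0.785, -0.002]
force: [-0.8, 5.5, 0.1]
opening: 0.0239
gripper_force: 60.5
```

```bash
python3 -c "
from h import *
cellnow(); cellplan(-.4,-1,0.3,0)"
```

```text
cell [-0.3 -7.3 -0.2] tilt -0.1 yaw -0.1 F lamp [0.5 5.6 0.1] t 25.7 q [ 0.39  0.51 -0.51  2.07  0.4   0.66 -0.15] open 0.0239
inc [ 0.63 -0.   -0.05] [-0.004  0.003 -0.002] dist 0.6 deg 0.3
```

>>> {"name": "step_arm", "arguments": {"increments": "2 0.2 0 0 0 0 0;2 0.4 0 0 0 0 0;2 0.45 0 0 0 0 0;2 0.45 0 0 0 0 0;2 0.45 0 0 0 0 0"}}

```text
clock: 26.2
ee_pos: [0.5014, -0.049, 0.0509]
tcp_rot: [0.001, 0.621, 0.784, -0.002]
force: [-0.7, 4.3, -2.9]
opening: 0.0242
gripper_force: 60.5
```

```bash
python3 -c "
from h import *
cellnow()"
```

```text
cell [-0.3 -4.  -0. ] tilt -0.3 yaw -0.2 F lamp [ 0.4  4.3 -2.9] t 26.2 q [ 0.38  0.51 -0.51  2.07  0.41  0.66 -0.17] open 0.0242
```

>>> {"name": "step_arm", "arguments": {"increments": "2 -0.2 0 0 0 0 0;2 -0.2 0 0.15 0 0 0;2 -0.2 0 0.15 0 0 0;2 -0.2 0 0.15 0 0 0;2 -0.2 0 0.15 0 0 0"}}

```text
clock: 26.7
ee_pos: [0.5022, -0.051, 0.0503]
tcp_rot: [0.002, 0.62, 0.784, -0.003]
force: [-3.3, 3.3, 6.1]
opening: 0.024
gripper_force: 61.4
```

```bash
python3 -c "
from h import *
cellnow()
grab('scene','s15'); d=grab('side','d15'); c=grab('wrist','w15')
a=cv2.resize(d['img'][165:225,280:370],None,fx=4,fy=4,interpolation=2); b=cv2.resize(c['img'][140:340,160:400],None,fx=1.8,fy=1.8,interpolation=2)
s=cv2.resize(load('s15')['img'][185:245,210:300],None,fx=4,fy=4,interpolation=2)
b=cv2.resize(b,(440,480)); cv2.imwrite('pics/c15.png',np.hstack([np.vstack([a,s]),b]))"
```

```text
cell [ 0.  -6.1 -0.6] tilt -0.3 yaw -0.2 F lamp [-2.4  4.   6.1] t 26.7 q [ 0.38  0.51 -0.5   2.07  0.41  0.66 -0.16] open 0.024
```

View pics/c15.png

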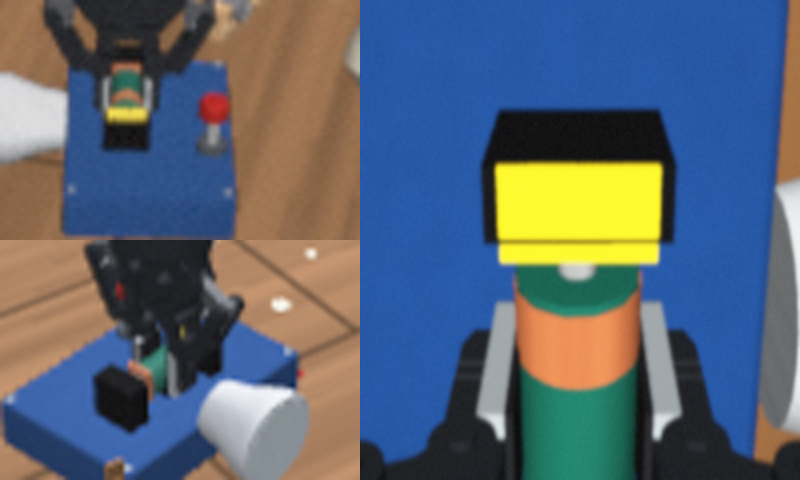

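The last picture shows the cell level in the bay with its nub at (578,270), just passing below the yellow lip. The plate is pressed and the knob is still out. Pressing down gives +6 N, so the cell is seated on the cradle. Next I'll slide it towards the contact and let go.

>>> {"name": "step_arm", "arguments": {"increments": "2 0.2 0 -0.05 0 0 0;2 0.4 0 -0.05 0 0 0;2 0.5 0 -0.05 0 0 0;2 0.5 0 -0.05 0 0 0;2 0.5 0 -0.05 0 0 0"}}

```text
clock: 27.35
ee_pos: [0.5013, -0.0466, 0.0505]
tcp_rot: [0.002, 0.621, 0.784, -0.003]
force: [-1.4, -1.4, 4.7]
opening: 0.0241
gripper_force: 61.0
```

```bash
python3 -c "
from h import *
cellnow()"
```

```text
cell [ 0.2 -1.6 -0.4] tilt -0.3 yaw -0.2 F lamp [-1.7 -1.   4.7] t 27.35 q [ 0.37  0.51 -0.51  2.07  0.41  0.66 -0.17] open 0.0241
```

>>> {"name": "step_arm", "arguments": {"increments": "3 0 0 0 0 0 0;3.5 0 0 0 0 0 0;4.5 0 0 0 0 0 0;4.5 0 0 0 0 0 0;4.5 0 0 0 0 0 0;4.5 0 0 -2 0 0 0;4.5 0 0 -5 0 0 0;4.5 0 0 -9 0 0 0;4.5 0 0 -12 0 0 0;4.5 0 0 -12 0 0 0"}}

```text
clock: 28.35
ee_pos: [0.5039, -0.0449, 0.1743]
tcp_rot: [0.005, 0.62, 0.784, -0.0]
force: [0.7, -0.0, -0.6]
opening: 0.0447
gripper_force: 0.0
```

```bash
python3 - <<'E'
from h import *
c=grab("wrist","w16"); cellnow(); im=c["img"]; hsv=cv2.cvtColor(im,cv2.COLOR_BGR2HSV)
Rz=R.from_euler("z",LY,degrees=True)
W=lambda p:np.r_[LC,0]+Rz.apply((np.array(p)+[18,0,65])/1000)
z=np.zeros(im.shape[:2],np.uint8); z[120:330,220:340]=255
for n,lo,hi in(("green",(70,100,30),(90,255,255)),("copper",(3,130,110),(13,255,255)),("yellow",(25,150,100),(35,255,255))):
    m=cv2.inRange(hsv,lo,hi)&z
    for k in cv2.findContours(m,0,2)[0]:
        if cv2.contourArea(k)>40: print(n,cv2.boundingRect(k))
print("pred body front top, copper/green?, back top, lip edge:",proj(c,[W([0,21.5,13]),W([0,-25,13]),W([0,22,9.5]),W([0,-25,-10]),W([-13,0,0]),W([13,0,0])]).round(1).tolist())
plan([.4295,-.031,.14],np.radians(13.5+90)); plan([.4295,-.031,.14],np.radians(13.5))
E
```

```text
cell [  1.5  -0.5 121.2] tilt -0.4 yaw -0.2 F lamp [ 0.2 -0.3 -0.3] t 28.4 q [ 0.47  0.33 -0.61  1.99  0.24  0.89 -0.03] open 0.0448
green (257, 198, 34, 44)
copper (259, 241, 32, 8)
copper (256, 180, 36, 19)
yellow (250, 154, 48, 24)
pred body front top, copper/green?, back top, lip edge: [[274.9, 178.3], [275.4, 242.7], [275.0, 176.3], [275.5, 230.1], [257.0, 203.1], [293.5, 202.9]]
inc [ 3.09 -6.78  3.18] [ 0.002  0.007 -0.003] dist 8.1 deg 0.4
inc [ 3.09 -6.78  3.18] [0.007 0.004 1.567] dist 8.1 deg 89.8
```

>>> {"name": "step_arm", "arguments": {"increments": "0 0 0 0 0 0 0;0 1 -2 0 0 0 0;0 3.1 -6.8 0 0 0 0;0 3.1 -6.8 0 0 0 0;0 3.1 -6.8 3 0 0 0;0 3.1 -6.8 5 0 0 0;0 3.1 -6.8 7 0 0 0;0 3.1 -6.8 7 0 0 0;0 3.1 -6.8 7 0 0 0"}}

```text
clock: 29.3
ee_pos: [0.4271, -0.0308, 0.0996]
tcp_rot: [0.0, 0.62, 0.785, -0.003]
force: [-0.6, 0.1, 0.2]
opening: 0.0001
gripper_force: 0.0
```

```bash
python3 -c "
from h import *
o=robot.get_obs(); print(o['ee_pos'],o['force'],o['opening']); plan([.4295,-.031,.0765],np.radians(103.5))"
```

```text
[ 0.4270529  -0.03084526  0.09961336] [-0.58447472  0.1184199   0.17226152] 6.591123149358943e-05
inc [-0.06  0.24  2.31] [-0.004  0.004 -0.003] dist 2.3 deg 0.4
```

>>> {"name": "step_arm", "arguments": {"increments": "0 0 0.2 0.6 0 0 0;0 0 0.2 1.1 0 0 0;0 0 0.2 1.5 0 0 0;0 0 0.2 1.9 0 0 0;0 0 0.2 2.2 0 0 0;0 0 0.2 2.35 0 0 0;0 0 0.2 2.35 0 0 0;0 0 0.2 2.35 0 0 0"}}

```text
clock: 30.1
ee_pos: [0.4293, -0.0308, 0.077]
tcp_rot: [0.001, 0.62, 0.784, -0.003]
force: [-3.2, -0.4, 8.5]
opening: 0.0
gripper_force: 4.0
```

>>> {"name": "step_arm", "arguments": {"increments": "0 0 0 0.05 0 0 0;0 0 0 0.05 0 0 0;0 0 0 -3 0 0 0;0 0 0 -7 0 0 0;0 0 0 -12 0 0 0;0 0 0 -16 0 0 0;0 -10 0 -18 0 0 0;0 -16 0 -18 0 0 0;0 -16 0 -18 0 0 0;0 -16 0 -18 0 0 0"}}

```text
clock: 31.1
ee_pos: [0.4666, -0.1917, 0.2577]
tcp_rot: [0.002, 0.623, 0.782, -0.003]
force: [0.1, 0.7, 0.3]
opening: 0.0001
gripper_force: 0.0
```

```bash
python3 - <<'E'
from h import *
def red(c,x,y):
    hsv=cv2.cvtColor(c["img"],cv2.COLOR_BGR2HSV)
    r=cv2.inRange(hsv,(0,150,80),(8,255,255))|cv2.inRange(hsv,(172,150,80),(180,255,255))
    z=np.zeros_like(r); z[y-15:y+15,x-15:x+15]=r[y-15:y+15,x-15:x+15]; ys,xs=np.nonzero(z); return xs.mean().round(2),ys.mean().round(2),len(xs)
a=grab("scene","s20"); d=grab("side","d20")
print("knob scene in/out/now",red(load("s0"),243,200),red(load("s1"),243,200),red(a,243,200)); print("side",red(load("d0"),333,196),red(d,333,196))
hsv=cv2.cvtColor(d["img"],cv2.COLOR_BGR2HSV); Rz=R.from_euler("z",LY,degrees=True)
W=lambda p:np.r_[LC,0]+Rz.apply((np.array(p)+[18,0,65])/1000)
g=cv2.inRange(hsv,(65,80,30),(90,255,255)); z=np.zeros_like(g); z[165:215,285:345]=g[165:215,285:345]; ys,xs=np.nonzero(z); print("green side",xs.mean(),ys.min(),ys.max(),"pred top front/back",proj(d,[W([0,10,13]),W([0,-25,13])]).round(1).tolist())
o=robot.get_obs(); print(o["clock"],o["ee_pos"],o["force"])
# spent cells / other unchanged: diff outside the arm, lamp
df=cv2.absdiff(load("d0")["img"],d["img"]).max(2)>60; n,l,s,c=cv2.connectedComponentsWithStats(df.astype(np.uint8)); print([(c[i].round().tolist(),int(s[i,4])) for i in range(1,n) if s[i,4]>15])
E
```

```text
knob scene in/out/now (np.float64(242.39), np.float64(200.7), 46) (np.float64(242.5), np.float64(197.64), 50) (np.float64(242.39), np.float64(200.7), 46)
side (np.float64(333.0), np.float64(195.0), 45) (np.float64(333.0), np.float64(195.0), 45)
green side 310.8333333333333 184 188 pred top front/back [[311.4, 189.1], [311.4, 182.9]]
31.2 [ 0.46636844 -0.18747683  0.25707502] [-0.39709761  1.35475608 -0.41811021]
[([352.0, 10.0], 1287), ([438.0, 34.0], 1596), ([484.0, 24.0], 169), ([519.0, 40.0], 380), ([338.0, 76.0], 1365), ([327.0, 41.0], 30), ([338.0, 54.0], 31), ([511.0, 55.0], 85), ([483.0, 59.0], 23), ([523.0, 82.0], 33), ([501.0, 82.0], 18), ([479.0, 102.0], 87), ([522.0, 114.0], 186), ([470.0, 143.0], 99), ([491.0, 151.0], 59), ([481.0, 161.0], 46), ([487.0, 168.0], 298), ([343.0, 160.0], 40), ([510.0, 183.0], 32), ([311.0, 186.0], 35)]
```

```bash
python3 -c "
from rig import robot
print(robot.sign_off())"
```

```text
the job is handed in; nothing more can be done
None
```

The cell is loaded in the lamp with its nub under the yellow lip, the red knob is pushed fully back in, and the job was handed in at about 31 s. On the way I turned the cell end for end in the V-block to keep joint 7 in range, and the gripper lightly touched the lip wall once, at about 9 N.

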